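# Load the jar carousel and hold its splined drive key home

## Task

Take the two small capped jars from the table and set them down one at a time (lowered in, not dropped) in the two empty cups of the jar carousel. Then pull the splined key out of its wooden stand, put its stem in the hub at the middle of the carousel, turn it until the splines mesh, and push it fully home against the spring, its collar flush on the hub; finish while still holding the key pressed down there, because the spring lifts it if you let go. Leave the jar already in the carousel and everything else on the table where it is.

Things in the scene. Friction and masses are not known exactly. Their poses are not given: they have to be found in the camera images.
- jar_a: small capped jar to load: clear glass with a white lid, a plain cylinder 46 mm wide and 64 mm high (lid = top 14 mm), about 0.11 kg. Its origin is the centre of its underside, z up. Starts upright on the table to the robot's right.
- jar_b: second small jar to load, the same in every way; the two starts may be swapped. Either jar may go in either empty cup.
- jar_c: third jar of the same kind, already standing in the cup pocket0 of the carousel; leave it there.
- carousel: jar carousel, fixed to the table: an aluminium disc 244 mm wide, 12 mm thick, with three grey round cups on it, centres 85 mm from the axis and 120 degrees apart, and a steel hub in the middle. Origin: centre of its underside on the table; its own +x points to pocket0.
- pocket0 (a point): centre of the inner floor of the cup that already holds jar_c.
- pocket1 (a point): centre of the inner floor (16 mm above the table) of an empty cup: 53 mm wide inside, 60 mm outside, 12 mm deep, rim 28 mm above the table.
- pocket2 (a point): the same point of the other empty cup.
- hub: steel drive hub at the carousel's middle, a fixed tube 64 mm wide, 56 mm high, that does not turn. Origin on its axis, 12 mm above the table. Inside are four teeth, centred at 45 degrees between its own x and y axes, so that the four slots for the key's ribs lie along its +-x and +-y. The hub's yaw is independent of where the cups are; the ribs enter within about 6 degrees.
- hub_mouth (a point): centre of the hub's flat top, 68 mm above the table, on the socket's axis. Socket from here down: round bore 35 mm wide and 5 mm deep, then the four straight teeth, 9.6 mm wide, 24 mm long, their inner faces 10.5 mm from the axis.
- plunger (a joint): spring plunger deep in the socket, 0 when up, grows in m as it is pushed down (range 0.013). Its top is 34 mm below the hub's mouth when up. Spring force 4.2 N at 0 and 0.6 N more per mm. With the key fully home it reads 0.010.
- key: splined drive key, steel, black handle, 0.25 kg, 96 mm high, upright. Origin: lower tip of its stem, on the axis; z up. From the tip: 14 mm round nose, tapered over its first 7 mm to 18.6 mm wide; four ribs from 14 to 38 mm, along the key's +-x and +-y, 32 mm across, 5.5 mm wide; neck 18.6 mm wide to the collar. Meshes in any of four quarter turns.
- key_handle (a point): on the key's axis 73 mm above the tip, middle of the handle: a rectangular bar from 50 to 96 mm above the tip, 36 mm along the key's x and 22 mm along its y (grip it across the 22 mm; the fingertips can rest on the collar).
- key_collar (a point): point on the key's axis at the underside of its collar disc (56 mm wide, 6 mm thick), 44 mm above the tip; it meets hub_mouth when the key is home.
- stand: wooden block 84 x 84 mm, 52 mm high, fixed to the table to the robot's left, with a round 39 mm hole in which the key hangs by its collar, free to be lifted straight up. Origin: centre of its underside.
- tall_jar1: tall capped glass jar, 72 mm wide, 105 mm high, far edge of the table; leave alone
- tall_jar2: second tall capped glass jar, same size; leave alone
- brush: flat brush with a black handle, lying, about 180 mm long, 14 mm high; leave alone
- tumbler: black drinking tumbler, 82 mm wide, 146 mm high; leave alone
- tape: cardboard tape core lying flat, 90 mm wide, 24 mm high; leave alone
- spoon: spoon lying on the table, in front of the robot to its right; leave alone
Not all that is in view belongs to the job. What is shaped like the jar_a but turquoise or yellow is not meant.

How it is judged:
By the outcome, as a careful person would: the job done as asked, in the order asked, and still so for the second after the job is handed in, while the arm keeps its last pose, push and grip.
It also fails if it takes over 66 s, if anything falls off the work surface, if the arm or the gripper's body presses on something with over 40 N, if the wrist force passes 120 N, or if a joint passes its speed limit or range.

## Robot

A 6-joint arm with a two-finger parallel gripper is mounted at the origin on the work surface. World frame = base frame: x ahead of the robot, y to its left, z up, the work surface at z = 0. Lengths are in mm, angles in rad, forces in N, time in s.
With the tool pointing down it reaches from about 350 to 875 mm from the base axis. Payload 4.2 kg.
Tool frame: the origin (TCP) lies at the very end of the fingers, on their centre line; the grasp point (between the pads) lies 19 mm behind it; z points along the fingers, y is the line along which they close (so a half turn about z gives the same grasp; the last joint's range is limited). The gripper opens to 85 mm and grips with 20 to 120 N. Pads are 22 mm wide; open, the fingers measure 114 mm over their backs; the gripper's body (76 mm by 85 mm) begins 54 mm behind the grasp point. The pads swing forward as they close: fully open they stand 13 mm farther back than shut.
Start: joints at [1.387, 0.385, 0.008, 0, -1.194, -0.259], TCP at [267.761, 564.715, 231.312] pointing down, gripper open.
Joint ranges: [-3.14, 3.14], [-1.21, 2.06], [-1.07, 1.41], [-3.16, 2.05], [-2.99, -0.16], [-3.1, 3.1]. Speed limits (rad/s): [2.79, 2.79, 3.14, 3.14, 3.14, 3.14].

## Interface

Orientations are given as a unit quaternion [x, y, z, w].
In Python, from bench import read_state, get_image, camera_model, job_done gives the robot as it stands.
- The arm moves only by the shell command python3 -m handwheel 'ROWS'. ROWS is JSON, a list of rows, each a list of 7 numbers: the shift along the tool's x, y, z in m, then the turn, a rotation vector about the tool's x, y, z in rad, then the gripper's target within -1 to 1 (fully open at 1, half-way at 0, shut at -1). In form: [[dx, dy, dz, wx, wy, wz, jaw], ...]. A call has 1 to 10 rows; each row is the pose to reach, as a shift and turn from the pose commanded when the call began, along the tool's axes at that moment; what a row does not reach only later rows make up. A row lasts 1/8 s, in which the tool goes at most 62.5 mm and 10.7 degrees, less where a joint would pass 70% of its speed; a pose out of reach is approached as far as the arm can. A call with a gripper value outside its range is refused whole. The fingers move at their own pace and stop on an object; the grip force is fixed at half the most. Time passes only in rows, so rows that repeat a pose let the fingers close. It gives the time, the measured TCP pose, the force, the opening and the grip force at its end, in the units of the state.
- read_state(): the state, without advancing time (a new reading comes with each control period).
- get_image(name): name is "scene" or "side" or "wrist"; returns (picture, depth): 420x560x3 uint8, blue, green, red; 420x560 float32, mm along the optical axis (not along the pixel's ray), 0 where there is no reading.
- camera_model(name): a dict with "K" (3x3 intrinsics, pixels), "rvec" (rotation vector, rad) and "tvec" (3), from world to camera coordinates, as OpenCV has them; the wrist camera has in their place "hand_eye" (4x4, takes a point from camera to tool coordinates, whose origin is the TCP and whose axes are the flange's). Camera axes: x right, y down, z forward; pixel columns grow to the right and rows downward; lengths in mm; the calibration is good to about 2 mm. A picture is of the moment at which its call begins: read the wrist's pose just before it. camera_model takes no time and is no camera call.
- job_done(): hands the job in; it is judged then, once.
The state is a dict: "clock": time; "joints": joint angles; "joint_vel": joint speeds; "joint_efforts": joint torques, N m; "position": TCP position; "ee_rot": TCP orientation; "contact_force": force on the tool from outside, world axes, zero at the start; "wrist_torque": the same for the moment, N m; "gripper_width": finger opening in mm; "grasp_force": force on a finger pad.
Only numpy, scipy, OpenCV 4.12 (cv2) and the standard library are available. Lean on these libraries where they do the work, as an engineer would, in place of code of your own. Each camera call takes 0.05 s, during which the arm holds its last target. There are 200 camera calls.

## Working session

There is one attempt and no reset: what is moved stays moved. The work goes in short steps, Python scripts to look and compute and a shell command to move; the robot and the scene stay as the last step left them, time stands still between calls to the robot, and variables do not carry over. Pictures are saved under pics/ and viewed, at most 10 in all, crops included, and the job is handed in when it is done.

```bash
mkdir -p pics; cat > h.py <<'E'
import numpy as np, cv2
from scipy.spatial.transform import Rotation as R
from bench import read_state, get_image, camera_model, job_done
def T(s):
    M=np.eye(4); M[:3,:3]=R.from_quat(s["ee_rot"]).as_matrix(); M[:3,3]=s["position"]; return M
def cloud(name):
    s=read_state(); m=camera_model(name); im,d=get_image(name); K=np.array(m["K"])
    v,u=np.mgrid[:d.shape[0],:d.shape[1]]
    P=np.dstack([(u-K[0,2])/K[0,0]*d,(v-K[1,2])/K[1,1]*d,d])
    if "hand_eye" in m: M=T(s)@np.array(m["hand_eye"])
    else:
        M=np.eye(4); M[:3,:3]=cv2.Rodrigues(np.array(m["rvec"],float))[0]; M[:3,3]=np.ravel(m["tvec"]); M=np.linalg.inv(M)
    W=P@M[:3,:3].T+M[:3,3]; W[d==0]=np.nan
    return im,W
E
python3 - <<'E'
from h import *
s=read_state(); print(s)
for n in("scene","side"):
    im,W=cloud(n); cv2.imwrite(f"pics/{n}0.png",im); np.save(f"pics/{n}0.npy",W)
    m=camera_model(n); print(n,m)
    im=im
E
```

```text
{'clock': 0.0, 'joints': array([ 1.38659888e+00,  3.85555969e-01,  6.64171993e-03, -4.79728368e-04,
       -1.19398573e+00, -2.58588826e-01]), 'joint_vel': array([ 0.00187682, -0.00027931,  0.00135398, -0.00239649,  0.00062235,
       -0.00034363]), 'joint_efforts': array([-1.14128616e-03, -3.92291200e+01,  1.88398182e+01,  4.18628097e+00,
       -4.70735933e-03,  1.10351472e-06]), 'position': array([267.5329768 , 564.21396853, 230.23100667]), 'ee_rot': array([ 9.75572479e-01, -2.19675176e-01, -1.83674426e-04,  1.05939046e-03]), 'contact_force': array([0.36445447, 0.24152473, 0.78337402]), 'wrist_torque': array([0.03372349, 0.02417307, 0.0226189 ]), 'grasp_force': 0.0, 'gripper_width': 85.48635091745511}
scene {'K': array([[527.67928163,   0.        , 271.5178476 ],
       [  0.        , 527.67928163, 215.49126344],
       [  0.        ,   0.        ,   1.        ]]), 'rvec': array([ 1.82864082,  1.55919449, -0.67090097]), 'tvec': array([ -56.51506406, -319.90938357, 1700.17056202])}
side {'K': array([[426.41456149,   0.        , 275.88023705],
       [  0.        , 426.41456149, 211.13772472],
       [  0.        ,   0.        ,   1.        ]]), 'rvec': array([ 2.1235158 , -0.27123714,  0.16860899]), 'tvec': array([-542.83771369,  110.1708109 , 1180.72758361])}
```

View pics/scene0.png

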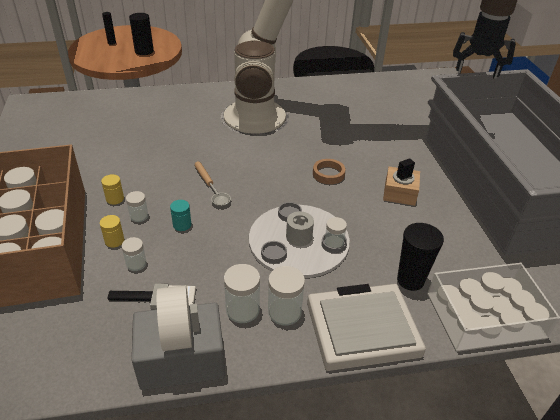

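View pics/side0.png

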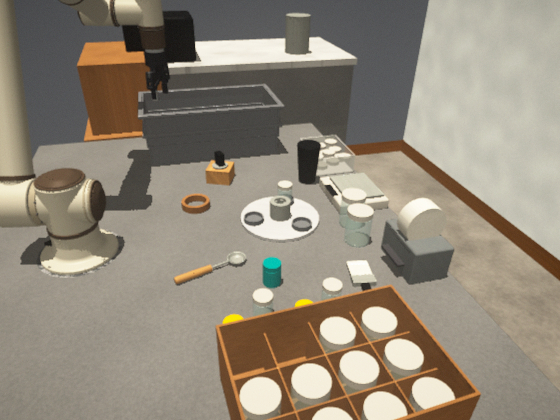

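Scene view: white-lid jars are at (137,205) and (133,254). The lookalikes are yellow (113,190) and (112,231), turquoise (181,215), jar_c in the carousel (335,232), and the white lids in the wooden box (20,178…50,245). I choose (137,205) and (133,254), the only clear jars with white lids standing on the table. The hub is at (300,225), the empty cups at (290,212) and (273,252), and the key at (404,175).

```bash
python3 - <<'E'
from h import *
im=cv2.imread("pics/scene0.png"); W=np.load("pics/scene0.npy"); 
def blob(name,u,v,r,z0,z1):
    w=W[v-r:v+r,u-r:u+r].reshape(-1,3); w=w[(w[:,2]>z0)&(w[:,2]<z1)]
    if len(w): print(name,len(w),np.median(w,0).round(1),((np.nanpercentile(w,2,axis=0)+np.nanpercentile(w,98,axis=0))/2).round(1), np.ptp(w,axis=0).round(0))
blob("j1",137,200,14,57,72); blob("j2",133,248,14,57,72); blob("jc",335,228,14,73,90)
blob("hub",300,220,17,63,73); blob("disc",298,240,55,7,16); blob("stand",403,185,25,46,56); blob("key",404,166,14,96,112); blob("y1",112,185,12,57,72); blob("y2",112,226,12,57,72);blob("tq",181,208,12,57,72)
blob("rim1",290,210,14,22,33); blob("rim2",273,252,16,22,33)
for p in [(20,178),(50,220),(335,228),(137,200),(300,220)]: print(p,W[p[1],p[0]].round(0))
a=cv2.resize(im[170:280,90:200],(400,400),interpolation=2); b=cv2.resize(im[190:280,245:355],(400,400),interpolation=2)
cv2.imwrite("pics/crop1.png",np.hstack([a,b]))
E
```

```text
j1 211 [ 437.9 -356.8   63.2] [ 435.2 -357.6   62.5] [47. 44. 11.]
j2 277 [ 601.9 -359.8   63.7] [ 600.  -360.5   62.2] [49. 44. 11.]
jc 250 [619.2 100.2  80.2] [616.9 101.4  78.8] [49. 45. 12.]
hub 346 [582.6  25.5  67.6] [580.2  23.7  67.2] [68. 62.  9.]
disc 3390 [603.6  11.7  12.5] [584.6  17.9  12.1] [238. 264.   9.]
stand 422 [462.  321.4  52.6] [442.7 330.5  51.2] [114. 109.  10.]
key 111 [444.8 330.1 103.7] [441.8 331.8 101.9] [33. 38. 12.]
y1 197 [ 360.2 -419.3   63.3] [ 358.5 -419.4   62.1] [49. 46. 11.]
y2 249 [ 518.8 -412.5   63.4] [ 516.3 -413.4   62.6] [52. 44. 12.]
tq 224 [ 486.7 -251.6   63.6] [ 483.6 -251.4   62.2] [49. 44. 13.]
rim1 108 [480.   10.4  27.2] [492.8  17.9  27.3] [57. 59. 11.]
rim2 176 [629.1 -43.7  26.6] [625.1 -39.8  26.9] [73. 71. 10.]
(20, 178) [ 380. -621.  109.]
(50, 220) [ 540. -531.  106.]
(335, 228) [630.  95.  80.]
(137, 200) [ 445. -352.   62.]
(300, 220) [569.  28.  58.]
```

View pics/crop1.png

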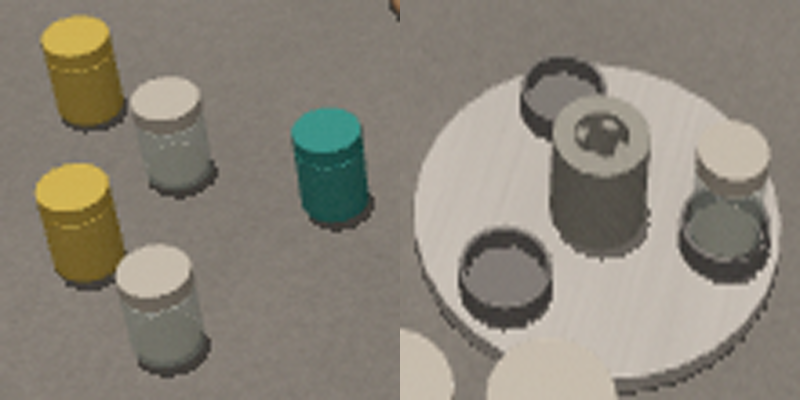

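The crop confirms two clear, white-lidded jars at j1 ≈ (435,-357) and j2 ≈ (600,-360), next to yellow and turquoise lookalikes. The right half shows jar_c and two empty cups around the hub. Next I get the hand-eye and the first shift; I will look at the stand and carousel on the way.

```bash
cat >> h.py <<'E'
def go(x,y,z,yaw=None):
    "rows' shift/turn (m, rad) to a tool-down pose, from the measured pose"
    s=read_state(); M=T(s); 
    a=np.arctan2(M[1,0],M[0,0]) if yaw is None else np.deg2rad(yaw)
    G=np.array([[np.cos(a),np.sin(a),0],[np.sin(a),-np.cos(a),0],[0,0,-1]])
    d=M[:3,:3].T@(np.array([x,y,z])-M[:3,3])/1000; w=R.from_matrix(M[:3,:3].T@G).as_rotvec()
    print("t",round(s["clock"],2),"pos",M[:3,3].round(1),"F",s["contact_force"].round(1),"w",round(s["gripper_width"],1),"g",round(s["grasp_force"],1),"yaw",round(np.rad2deg(np.arctan2(M[1,0],M[0,0])),1),"q",s["joints"].round(2))
    print("shift",d.round(4),"turn",w.round(4))
E
python3 - <<'E'
from h import *
print(camera_model("wrist"))
go(400,330,330,-90)
E
```

```text
{'K': array([[314.52007134,   0.        , 272.82912147],
       [  0.        , 314.52007134, 210.96753247],
       [  0.        ,   0.        ,   1.        ]]), 'hand_eye': array([[-8.30255274e-04, -9.60901135e-01, -2.76890448e-01,
         7.04329288e+01],
       [ 9.99999651e-01, -8.24638254e-04, -1.36729708e-04,
        -7.34270023e-01],
       [-9.69507238e-05, -2.76890464e-01,  9.60901484e-01,
        -1.43459239e+02],
       [ 0.00000000e+00,  0.00000000e+00,  0.00000000e+00,
         1.00000000e+00]])}
t 0.1 pos [267.6 564.2 230.3] F [-1.4 -0.1  0.1] w 85.6 g 0.0 yaw -25.4 q [ 1.39  0.39  0.01 -0.   -1.19 -0.26]
shift [ 0.2201  0.1551 -0.0993] turn [ 0.0017 -0.0012  1.1278]
```

```bash
python3 -m handwheel '[[0.258,0.137,-0.06,0,0,0.6,1],[0.258,0.137,-0.06,0,0,0.6,1],[0.258,0.137,-0.06,0,0,0.6,1],[0.258,0.137,-0.06,0,0,0.6,1],[0.258,0.137,-0.06,0,0,0.6,1],[0.258,0.137,-0.06,0,0,0.6,1],[0.258,0.137,-0.06,0,0,0.6,1],[0.258,0.137,-0.06,0,0,0.6,1]]'; python3 - <<'E'
from h import *
im,W=cloud("wrist"); cv2.imwrite("pics/w_key.png",im); np.save("pics/w_key.npy",W)
im,V=cloud("scene")
go(580,24,290,-90)
E
```

```text
clock: 1.1
position: [441.5, 331.1, 290.7]
ee_rot: [0.867, -0.497, -0.0, 0.001]
contact_force: [0.7, 0.7, 0.1]
gripper_width: 85.5
grasp_force: 0.0
t 1.2 pos [441.5 331.2 290.8] F [0.5 0.1 0.2] w 85.3 g 0.0 yaw -59.6 q [ 0.94  0.22 -0.07 -0.   -1.28 -0.41]
shift [0.3351 0.0357 0.0009] turn [ 8.000e-04 -5.000e-04  5.297e-01]
```

View pics/w_key.png

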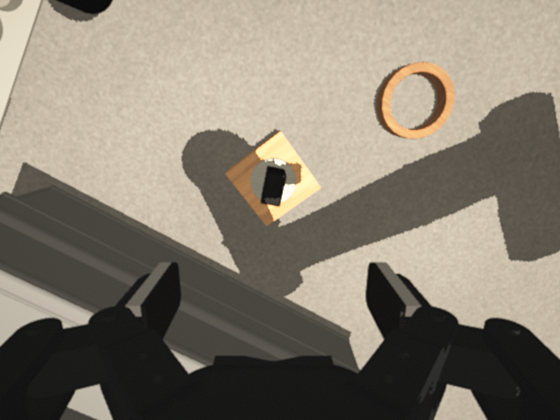

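The wrist view shows the stand at (274,177) with the key's black handle at (273,185), upright. I measure it while moving on to the carousel.

```bash
python3 -m handwheel '[[0.335,0.036,0,0,0,0.53,1],[0.335,0.036,0,0,0,0.53,1],[0.335,0.036,0,0,0,0.53,1],[0.335,0.036,0,0,0,0.53,1],[0.335,0.036,0,0,0,0.53,1],[0.335,0.036,0,0,0,0.53,1],[0.335,0.036,0,0,0,0.53,1],[0.335,0.036,0,0,0,0.53,1]]'; python3 - <<'E'
from h import *
def rect(W,m,n):
    p=W[m][:,:2].astype(np.float32); c,s,a=cv2.minAreaRect(p); print(n,len(p),np.round(c,1),np.round(s,1),round(a,1),"zmed",np.median(W[m][:,2]).round(1))
W=np.load("pics/w_key.npy"); n=np.hypot(W[...,0]-442,W[...,1]-331)
rect(W,(n<40)&(W[...,2]>97)&(W[...,2]<110),"key"); rect(W,(n<75)&(W[...,2]>47)&(W[...,2]<56),"stand")
im,W=cloud("wrist"); cv2.imwrite("pics/w_car.png",im); np.save("pics/w_car.npy",W)
big=cv2.resize(im[80:300,160:400],(720,660)[:2],interpolation=2)[:600]; cv2.imwrite("pics/w_car_c.png",big)
n=np.hypot(W[...,0]-580,W[...,1]-24)
rect(W,(n<45)&(W[...,2]>64)&(W[...,2]<72),"hub")
for nm,x,y,z0,z1 in(("jc",617,101,75,84),("c1",495,17.5,24,32),("c2",628,-46.5,24,32)):
    n=np.hypot(W[...,0]-x,W[...,1]-y); m=(n<45)&(W[...,2]>z0)&(W[...,2]<z1); rect(W,m,nm); print(cv2.minEnclosingCircle(W[m][:,:2].astype(np.float32)))
go(437,-357,250,-90)
E
```

```text
clock: 2.2
position: [579.6, 23.8, 291.1]
ee_rot: [-0.707, 0.707, 0.0, -0.0]
contact_force: [0.2, -0.1, 0.1]
gripper_width: 85.2
grasp_force: 0.0
key 690 [442.  331.8] [22.  36.5] 18.7 zmed 104.6
stand 2955 [442.  331.8] [84.1 84.2] 66.7 zmed 52.8
hub 1649 [579.7  23.7] [62.6 61.7] 88.6 zmed 68.5
jc 1067 [617.1  99.9] [45.1 44.7] 26.3 zmed 80.7
((616.95849609375, 99.95211029052734), 23.051197052001953)
c1 422 [495.5  17.1] [58.2 59.2] 46.8 zmed 28.4
((495.2705078125, 17.497488021850586), 30.097503662109375)
c2 445 [627.6 -46.4] [58.5 58.8] 90.0 zmed 28.5
((627.7824096679688, -46.391624450683594), 29.90070915222168)
t 2.25 pos [579.6  24.1 291.3] F [-0.1  0.7  0.6] w 85.3 g 0.0 yaw -90.0 q [ 0.32  0.27 -0.01 -0.   -1.29 -0.32]
shift [0.3812 0.1425 0.0412] turn [ 0.0001  0.0001 -0.0003]
```

View pics/w_car_c.png

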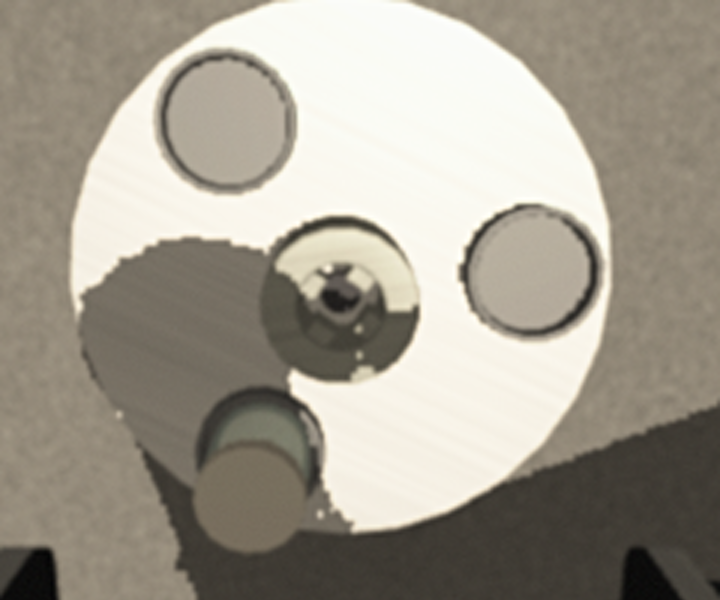

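The wrist view shows the empty cups at crop (228,122) and (530,270), the hub at (340,298), and jar_c's lid at (250,497). The measured fits agree with the stated sizes. Going to jar 1.

```bash
python3 -m handwheel '[[0.381,0.1425,0.041,0,0,0,1],[0.381,0.1425,0.041,0,0,0,1],[0.381,0.1425,0.041,0,0,0,1],[0.381,0.1425,0.041,0,0,0,1],[0.381,0.1425,0.041,0,0,0,1],[0.381,0.1425,0.041,0,0,0,1],[0.381,0.1425,0.041,0,0,0,1],[0.381,0.1425,0.041,0,0,0,1]]'; python3 - <<'E'
from h import *
im,W=cloud("wrist"); cv2.imwrite("pics/w_jar.png",im)
for nm,x,y in(("j1",436,-357),("j2",601,-360),("y1",359,-419),("y2",517,-413),("tq",485,-251)):
    m=(np.hypot(W[...,0]-x,W[...,1]-y)<35)&(W[...,2]>58)&(W[...,2]<70)
    if m.sum()>20: print(nm,m.sum(),cv2.minEnclosingCircle(W[m][:,:2].astype(np.float32)),im[m].mean(0).round())
go(436,-357,20,-90)
E
```

```text
clock: 3.25
position: [436.1, -358.4, 249.9]
ee_rot: [-0.706, 0.708, 0.0, -0.0]
contact_force: [-0.2, -0.1, 0.2]
gripper_width: 85.4
grasp_force: 0.0
j1 1410 ((434.4997863769531, -358.3388671875), 22.817276000976562) [156. 173. 180.]
j2 1498 ((598.9749755859375, -361.83917236328125), 23.283939361572266) [217. 234. 241.]
y1 1673 ((357.1025085449219, -420.9061279296875), 22.96776580810547) [126. 246. 250.]
y2 1641 ((515.2527465820312, -414.6942443847656), 22.97420883178711) [113. 242. 251.]
tq 1177 ((482.8769836425781, -252.95382690429688), 22.9934139251709) [135. 154.  54.]
t 3.3 pos [ 436.6 -357.5  250.2] F [ 0.6 -0.7  0.5] w 85.4 g 0.0 yaw -90.1 q [-0.4   0.27 -0.11 -0.   -1.19  0.4 ]
shift [-0.0004  0.0006  0.2302] turn [ 0.0002  0.0003 -0.0022]
```

```bash
python3 -m handwheel '[[0.001,0.002,0.06,0,0,0,1],[0.001,0.002,0.12,0,0,0,1],[0.001,0.002,0.17,0,0,0,1],[0.001,0.002,0.205,0,0,0,1],[0.001,0.002,0.23,0,0,0,1],[0.001,0.002,0.23,0,0,0,0.2],[0.001,0.002,0.23,0,0,0,-1],[0.001,0.002,0.23,0,0,0,-1],[0.001,0.002,0.23,0,0,0,-1],[0.001,0.002,0.23,0,0,0,-1]]'; python3 -m handwheel '[[0,0,0,0,0,0,-1],[0,0,0,0,0,0,-1],[0,0,-0.03,0,0,0,-1],[0,0,-0.09,0,0,0,-1],[0,0,-0.13,0,0,0,-1],[0,0,-0.13,0,0,0,-1]]'; python3 - <<'E'
from h import *
im,W=cloud("wrist"); cv2.imwrite("pics/w_grip.png",im)
m=(np.hypot(W[...,0]-436,W[...,1]+358)<20)&(W[...,2]>170)
print(m.sum(),np.nanmedian(W[m],0) if m.any() else "")
m=(np.hypot(W[...,0]-436,W[...,1]+358)<40)&(W[...,2]>120)&(im.min(2)>140)
if m.any(): print(m.sum(),np.nanmedian(W[m],0))
go(628,-46.4,150,-90)
E
```

```text
clock: 4.55
position: [436.1, -359.1, 22.2]
ee_rot: [-0.707, 0.708, -0.002, 0.001]
contact_force: [1.3, 3.9, 6.1]
gripper_width: 44.7
grasp_force: 61.6
clock: 5.3
position: [436.4, -359.9, 154.5]
ee_rot: [-0.706, 0.708, -0.004, 0.001]
contact_force: [0.3, -0.1, -1.0]
gripper_width: 44.8
grasp_force: 61.5
13875 [ 436.22178617 -369.26036025  197.84184341]
31 [ 431.49476645 -380.84173925  182.31498408]
t 5.35 pos [ 434.9 -359.   151.9] F [ 0.2 -0.8 -2.8] w 44.9 g 61.5 yaw -90.1 q [-0.4   0.35 -0.26 -0.   -0.96  0.4 ]
shift [-0.3131 -0.1923  0.0023] turn [-0.0035 -0.001  -0.0026]
```

```bash
python3 -m handwheel '[[0,0,-0.018,0,0,0,-1],[-0.05,-0.03,-0.018,0,0,-0.1,-1],[-0.1,-0.06,-0.018,0,0,-0.2,-1],[-0.15,-0.09,-0.018,0,0,-0.3,-1],[-0.2,-0.12,-0.018,0,0,-0.4,-1],[-0.25,-0.15,-0.018,0,0,-0.5,-1],[-0.29,-0.18,-0.018,0,0,-0.6,-1],[-0.313,-0.193,-0.018,0,0,-0.6,-1],[-0.313,-0.193,-0.018,0,0,-0.6,-1],[-0.313,-0.193,-0.018,0,0,-0.6,-1]]'; python3 - <<'E'
from h import *
W=np.load("pics/scene0.npy")
for u,v in((242,277),(287,280)):
    w=W[v-20:v+20,u-20:u+20].reshape(-1,3); w=w[(w[:,2]>98)&(w[:,2]<112)]; print("tall",((w.min(0)+w.max(0))/2).round(0),np.ptp(w,axis=0).round(0))
W=cloud("wrist")[1]
for nm,x,y in(("c1",495,17.5),("c2",628,-46.5)):
    m=(np.hypot(W[...,0]-x,W[...,1]-y)<36)&(W[...,2]>24)&(W[...,2]<32); 
    if m.sum()>30: print(nm,m.sum(),cv2.minEnclosingCircle(W[m][:,:2].astype(np.float32)))
go(627.7,-46.4,37,-55.7)
E
```

```text
clock: 6.6
position: [627.1, -47.0, 167.4]
ee_rot: [0.884, -0.468, -0.001, 0.001]
contact_force: [0.7, -0.2, -0.8]
gripper_width: 44.6
grasp_force: 61.5
tall [ 766. -136.  104.] [73. 71. 11.]
tall [786. -49. 104.] [74. 71. 11.]
c2 574 ((628.4927978515625, -46.18192672729492), 29.945293426513672)
t 6.65 pos [627.2 -47.3 167.8] F [ 0.3  0.5 -0.3] w 45.0 g 61.5 yaw -55.8 q [ 0.18  0.44 -0.07 -0.   -1.06  0.41]
shift [-0.0004 -0.0012  0.1308] turn [ 0.0015  0.0008 -0.0025]
```

```bash
python3 -m handwheel '[[0,-0.001,0.04,0,0,0,-1],[0,-0.001,0.07,0,0,0,-1],[0,-0.001,0.09,0,0,0,-1],[0,-0.001,0.1,0,0,0,-1],[0,-0.001,0.108,0,0,0,-1],[0,-0.001,0.114,0,0,0,-1],[0,-0.001,0.12,0,0,0,-1],[0,-0.001,0.12,0,0,0,-1]]'; python3 -m handwheel '[[0,0,0.003,0,0,0,-1],[0,0,0.006,0,0,0,-1],[0,0,0.008,0,0,0,-1],[0,0,0.008,0,0,0,-1]]'
```

```text
clock: 7.65
position: [628.8, -45.6, 48.0]
ee_rot: [0.884, -0.467, -0.0, 0.0]
contact_force: [-0.3, -0.1, -0.9]
gripper_width: 45.0
grasp_force: 61.5
clock: 8.15
position: [628.9, -45.7, 40.1]
ee_rot: [0.884, -0.467, -0.0, 0.0]
contact_force: [0.3, 0.1, -1.6]
gripper_width: 44.8
grasp_force: 61.5
```

```bash
python3 -m handwheel '[[0,0,0.001,0,0,0,-1],[0,0,0.002,0,0,0,-1],[0,0,0.002,0,0,0,-1]]';python3 -m handwheel '[[0,0,0.0005,0,0,0,-1],[0,0,0.001,0,0,0,-1],[0,0,0.001,0,0,0,-1]]'
```

```text
clock: 8.52
position: [629.1, -45.7, 38.3]
ee_rot: [0.884, -0.467, 0.0, -0.0]
contact_force: [-0.2, -0.6, -1.1]
gripper_width: 44.9
grasp_force: 61.6
clock: 8.9
position: [629.1, -45.7, 38.3]
ee_rot: [0.884, -0.467, 0.0, -0.0]
contact_force: [-3.1, 0.5, 5.2]
gripper_width: 44.9
grasp_force: 61.9
```

```bash
python3 -m handwheel '[[0,0,0,0,0,0,0.2],[0,0,0,0,0,0,0.4],[0,0,0,0,0,0,0.5],[0,0,0,0,0,0,0.5],[0,0,-0.02,0,0,0,0.5],[0,0,-0.07,0,0,0,0.5],[0,0,-0.13,0,0,0,0.5],[0,0,-0.18,0,0,0,0.5],[0,0,-0.18,0,0,0,0.5]]'; python3 - <<'E'
from h import *
im,W=cloud("wrist")
m=(np.hypot(W[...,0]-628,W[...,1]+46)<36)&(W[...,2]>70)&(W[...,2]<90); print(m.sum(),cv2.minEnclosingCircle(W[m][:,:2].astype(np.float32)),np.median(W[m][:,2]))
go(599,-361.5,200,-90)
E
```

```text
clock: 10.02
position: [631.6, -45.6, 223.1]
ee_rot: [0.884, -0.467, 0.005, -0.003]
contact_force: [-0.0, -0.5, 0.3]
gripper_width: 64.0
grasp_force: 0.0
1848 ((630.0067749023438, -45.17820358276367), 23.000741958618164) 80.68765365672482
t 10.07 pos [629.9 -45.5 219.7] F [-0.3  0.4 -1.2] w 64.3 g 0.0 yaw -55.7 q [ 0.18  0.4   0.   -0.   -1.17  0.41]
shift [0.2438 0.2035 0.0192] turn [-5.200e-03 -5.000e-04  5.979e-01]
```

```bash
python3 -m handwheel '[[0.244,0.2035,0.019,0,0,0.6,1],[0.244,0.2035,0.019,0,0,0.6,1],[0.244,0.2035,0.019,0,0,0.6,1],[0.244,0.2035,0.019,0,0,0.6,1],[0.244,0.2035,0.019,0,0,0.6,1],[0.244,0.2035,0.019,0,0,0.6,1],[0.244,0.2035,0.019,0,0,0.6,1],[0.244,0.2035,0.019,0,0,0.6,1]]'; python3 - <<'E'
from h import *
im,W=cloud("wrist")
m=(np.hypot(W[...,0]-599,W[...,1]+361)<36)&(W[...,2]>58)&(W[...,2]<70); c,r=cv2.minEnclosingCircle(W[m][:,:2].astype(np.float32)); print(c,r)
go(*c,20,-90)
E
```

```text
clock: 11.08
position: [598.4, -360.4, 197.8]
ee_rot: [-0.707, 0.707, 0.001, -0.0]
contact_force: [-0.4, 0.5, -0.4]
gripper_width: 85.2
grasp_force: 0.0
(599.3120727539062, -361.71331787109375) 22.955825805664062
t 11.12 pos [ 598.6 -360.3  198.2] F [-0.8  0.1 -0.4] w 85.4 g 0.0 yaw -90.0 q [-0.31  0.53  0.16 -0.   -1.2   0.31]
shift [ 0.0015 -0.0007  0.1782] turn [0.0003 0.0003 0.    ]
```

```bash
python3 -m handwheel '[[0.001,-0.001,0.06,0,0,0,1],[0.001,-0.001,0.11,0,0,0,1],[0.001,-0.001,0.15,0,0,0,1],[0.001,-0.001,0.178,0,0,0,1],[0.001,-0.001,0.178,0,0,0,1],[0.001,-0.001,0.178,0,0,0,0.2],[0.001,-0.001,0.178,0,0,0,-1],[0.001,-0.001,0.178,0,0,0,-1],[0.001,-0.001,0.178,0,0,0,-1],[0.001,-0.001,0.178,0,0,0,-1]]'; python3 -m handwheel '[[0,0,0,0,0,0,-1],[0,0,0,0,0,0,-1],[0,0,-0.03,0,0,0,-1],[0,0,-0.09,0,0,0,-1],[0,0,-0.15,0,0,0,-1],[0,0,-0.15,0,0,0,-1]]'; python3 - <<'E'
from h import *
go(495.4,17.4,170,-175.7)
go(495.4,17.4,170,4.3)
E
```

```text
clock: 12.38
position: [600.5, -363.3, 22.8]
ee_rot: [-0.707, 0.708, -0.002, 0.001]
contact_force: [0.3, 1.1, 6.1]
gripper_width: 45.1
grasp_force: 61.7
clock: 13.12
position: [602.1, -364.4, 177.8]
ee_rot: [-0.707, 0.708, -0.006, 0.002]
contact_force: [-1.2, 0.1, -1.3]
gripper_width: 45.1
grasp_force: 61.5
t 13.12 pos [ 602.1 -364.4  177.8] F [-1.2  0.1 -1.3] w 45.1 g 61.5 yaw -90.1 q [-0.31  0.55  0.14  0.   -1.15  0.31]
shift [-0.3817  0.1074  0.0044] turn [-0.0143  0.0048  1.4942]
t 13.12 pos [ 602.1 -364.4  177.8] F [-1.2  0.1 -1.3] w 45.1 g 61.5 yaw -90.1 q [-0.31  0.55  0.14  0.   -1.15  0.31]
shift [-0.3817  0.1074  0.0044] turn [-0.0049 -0.0146 -1.6474]
```

```bash
python3 -m handwheel '[[-0.04,0.011,0,0,0,-0.18,-1],[-0.08,0.022,0,0,0,-0.36,-1],[-0.12,0.034,0,0,0,-0.54,-1],[-0.16,0.045,0,0,0,-0.72,-1],[-0.2,0.057,0,0,0,-0.9,-1],[-0.24,0.068,0,0,0,-1.08,-1],[-0.28,0.079,0,0,0,-1.26,-1],[-0.32,0.09,0,0,0,-1.44,-1],[-0.36,0.101,0,0,0,-1.62,-1],[-0.382,0.1075,0.005,0,0,-1.647,-1]]'; python3 -m handwheel '[[0,0,0,0,0,0,-1],[0,0,0,0,0,0,-1]]';  python3 -c "
from h import *
go(495.4,17.4,45,4.3)"
```

```text
clock: 14.38
position: [491.4, 20.8, 164.9]
ee_rot: [0.999, 0.039, -0.0, -0.0]
contact_force: [-0.5, -0.2, -0.7]
gripper_width: 45.2
grasp_force: 61.6
clock: 14.62
position: [492.3, 19.0, 165.0]
ee_rot: [0.999, 0.037, -0.0, 0.0]
contact_force: [-0.6, 0.1, -0.7]
gripper_width: 45.1
grasp_force: 61.6
t 14.62 pos [492.3  19.  165. ] F [-0.6  0.1 -0.7] w 45.1 g 61.6 yaw 4.2 q [ 0.37  0.22 -0.41 -0.   -0.94  1.28]
shift [0.0031 0.0018 0.12  ] turn [ 0.0001  0.0007 -0.0013]
```

```bash
python3 -m handwheel '[[0.0035,0.002,0.04,0,0,0,-1],[0.0035,0.002,0.07,0,0,0,-1],[0.0035,0.002,0.09,0,0,0,-1],[0.0035,0.002,0.1,0,0,0,-1],[0.0035,0.002,0.108,0,0,0,-1],[0.0035,0.002,0.112,0,0,0,-1],[0.0035,0.002,0.112,0,0,0,-1],[0.0035,0.002,0.112,0,0,0,-1]]'; python3 - <<'E'
from h import *
# jar's true place in the hand from the side camera lid? use wrist depth of lid edge
im,W=cloud("side"); m=(np.hypot(W[...,0]-495,W[...,1]-17)<45)&(im.min(2)>100)&(W[...,2]>75); print(m.sum(),np.nanmin(W[m],0).round(1) if m.any() else 0,np.nanmax(W[m],0).round(1) if m.any() else 0)
go(495.4,17.4,40,4.3)
E
```

```text
clock: 15.62
position: [496.5, 17.7, 53.9]
ee_rot: [0.999, 0.037, 0.001, -0.0]
contact_force: [0.5, -0.4, -0.9]
gripper_width: 44.5
grasp_force: 61.6
841 [452.3 -27.3  75.2] [531.3  40.4 402.8]
t 15.68 pos [496.5  17.8  53.8] F [-1.3 -0.1 -1.3] w 45.1 g 61.6 yaw 4.3 q [ 0.36  0.38 -0.53  0.   -0.66  1.28]
shift [-0.0011  0.0003  0.0138] turn [-0.0003 -0.0012 -0.0006]
```

```bash
python3 -m handwheel '[[0,0,0.003,0,0,0,-1],[0,0,0.006,0,0,0,-1],[0,0,0.009,0,0,0,-1],[0,0,0.012,0,0,0,-1],[0,0,0.014,0,0,0,-1],[0,0,0.014,0,0,0,-1]]';python3 -m handwheel '[[0,0,0.001,0,0,0,-1],[0,0,0.0015,0,0,0,-1],[0,0,0.0015,0,0,0,-1]]'
```

```text
clock: 16.42
position: [496.0, 17.5, 39.1]
ee_rot: [0.999, 0.037, -0.0, 0.0]
contact_force: [0.7, -0.1, -1.9]
gripper_width: 45.0
grasp_force: 61.6
clock: 16.8
position: [496.3, 17.6, 38.7]
ee_rot: [0.999, 0.037, 0.0, 0.0]
contact_force: [-2.2, -0.1, 4.8]
gripper_width: 44.7
grasp_force: 62.2
```

```bash
python3 -m handwheel '[[0,0,0,0,0,0,0.2],[0,0,0,0,0,0,0.4],[0,0,0,0,0,0,0.5],[0,0,0,0,0,0,0.5],[0,0,-0.02,0,0,0,0.5],[0,0,-0.06,0,0,0,0.5],[0.014,-0.006,-0.085,0,0,0,0.5],[0.014,-0.006,-0.085,0,0,0,0.5],[0.014,-0.006,-0.085,0,0,0,0.5]]'; python3 - <<'E'
from h import *
im,W=cloud("wrist"); cv2.imwrite("pics/w_hub.png",im); np.save("pics/w_hub.npy",W)
m=(np.hypot(W[...,0]-495,W[...,1]-17)<36)&(W[...,2]>70)&(W[...,2]<90); print("jar",m.sum(),np.median(W[m],0))
m=(np.hypot(W[...,0]-580,W[...,1]-24)<40)&(W[...,2]>64)&(W[...,2]<72); c,r=cv2.minEnclosingCircle(W[m][:,:2].astype(np.float32)); print("hub",c,r)
d=W-np.array([*c,0]); r=np.hypot(d[...,0],d[...,1]); th=np.rad2deg(np.arctan2(d[...,1],d[...,0]))
m=(r>11.8)&(r<15)
for a in range(-180,180,10):
    k=m&(th>=a)&(th<a+10); print(a+5,k.sum(),np.nanmedian(W[k][:,2]).round(0) if k.any() else "",end="; ")
v,u=np.where(r<34); cv2.imwrite("pics/w_hub_c.png",cv2.resize(im[v.min():v.max(),u.min():u.max()],(600,600),interpolation=2))
print(u.min(),u.max(),v.min(),v.max()); go(442,331.8,200,-71.3)
E
```

```text
clock: 17.92
position: [508.5, 24.3, 121.8]
ee_rot: [0.999, 0.037, -0.001, 0.0]
contact_force: [0.5, 0.5, -0.6]
gripper_width: 64.4
grasp_force: 0.0
jar 3933 [498.29144839  18.67379071  80.74136612]
hub (579.9750366210938, 24.6835880279541) 31.9052791595459
-175 15 13.0; -165 13 13.0; -155 14 13.0; -145 18 63.0; -135 24 63.0; -125 22 64.0; -115 24 64.0; -105 16 63.0; -95 14 13.0; -85 12 13.0; -75 14 13.0; -65 11 13.0; -55 22 63.0; -45 25 64.0; -35 21 63.0; -25 24 64.0; -15 20 39.0; -5 13 13.0; 5 15 13.0; 15 15 12.0; 25 8 13.0; 35 15 64.0; 45 19 64.0; 55 21 64.0; 65 20 64.0; 75 18 63.0; 85 12 13.0; 95 14 13.0; 105 12 13.0; 115 13 13.0; 125 16 63.0; 135 20 64.0; 145 22 64.0; 155 19 64.0; 165 12 64.0; 175 11 13.0; 230 334 62 171
t 17.98 pos [508.3  24.2 121.5] F [-0.1 -0.3 -0.4] w 63.9 g 0.0 yaw 4.2 q [ 0.37  0.3  -0.42 -0.   -0.85  1.28]
shift [-0.0437 -0.3116 -0.0785] turn [0.0023 0.0023 1.3182]
```

View pics/w_hub_c.png

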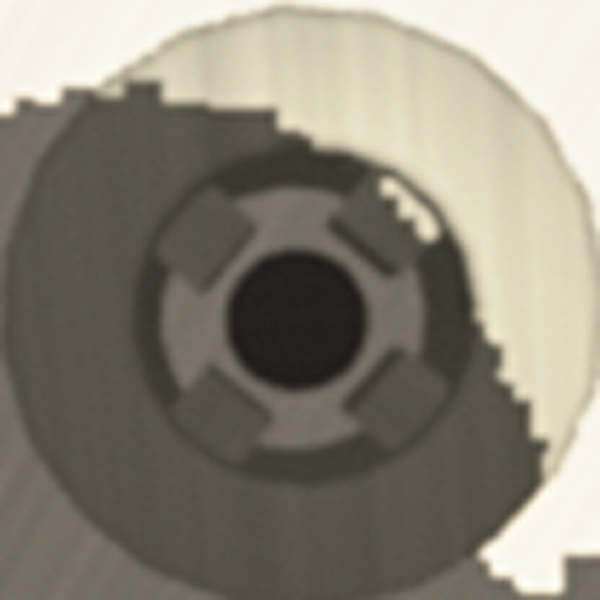

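Teeth are visible at crop (205,235), (385,240), (400,400) and (225,415), and jar 2 is seated with its top at 80.7 mm. Now I go to the key and work out the slot angle.

```bash
python3 -m handwheel '[[-0.0437,-0.3116,-0.078,0,0,1.318,1],[-0.0437,-0.3116,-0.078,0,0,1.318,1],[-0.0437,-0.3116,-0.078,0,0,1.318,1],[-0.0437,-0.3116,-0.078,0,0,1.318,1],[-0.0437,-0.3116,-0.078,0,0,1.318,1],[-0.0437,-0.3116,-0.078,0,0,1.318,1],[-0.0437,-0.3116,-0.078,0,0,1.318,1],[-0.0437,-0.3116,-0.078,0,0,1.318,1],[-0.0437,-0.3116,-0.078,0,0,1.318,1],[-0.0437,-0.3116,-0.078,0,0,1.318,1]]'; python3 - <<'E'
from h import *
W=np.load("pics/w_hub.npy")
for c in((580,24.7),(579.7,23.7)):
    d=W-np.array([*c,0]); r=np.hypot(d[...,0],d[...,1]); th=np.arctan2(d[...,1],d[...,0])
    m=(r>12)&(r<15.5)&(W[...,2]>58)&(W[...,2]<66); print("tooth",np.rad2deg(np.angle(np.mean(np.exp(4j*th[m]))))/4%90)
im,W=cloud("wrist"); m=(np.hypot(W[...,0]-442,W[...,1]-332)<40)&(W[...,2]>97)&(W[...,2]<110)
c,s,a=cv2.minAreaRect(W[m][:,:2].astype(np.float32)); print(c,s,a,np.median(W[m][:,2]))
go(*c,64,-71.3)
E
```

```text
clock: 19.23
position: [442.7, 331.6, 200.0]
ee_rot: [0.813, -0.582, -0.0, 0.001]
contact_force: [-0.0, -0.1, 0.2]
gripper_width: 85.1
grasp_force: 0.0
tooth 54.2804164462815
tooth 54.53321261759386
(441.82379150390625, 331.322509765625) (21.92491912841797, 35.96841812133789) 18.303268432617188 104.59891884276905
t 19.27 pos [442.8 331.7 200.2] F [0.2 0.3 0.1] w 85.4 g 0.0 yaw -71.2 q [ 0.94  0.29 -0.22 -0.   -1.07 -0.61]
shift [-1.000e-04  9.000e-04  1.362e-01] turn [ 0.001  -0.0006  0.0012]
```

```bash
python3 -m handwheel '[[0,0.001,0.05,0,0,0,1],[0,0.001,0.09,0,0,0,1],[0,0.001,0.12,0,0,0,1],[0,0.001,0.138,0,0,0,1],[0,0.001,0.138,0,0,0,0.5],[0,0.001,0.138,0,0,0,0],[0,0.001,0.138,0,0,0,-1],[0,0.001,0.138,0,0,0,-1],[0,0.001,0.138,0,0,0,-1],[0,0.001,0.138,0,0,0,-1]]'; python3 -m handwheel '[[0,0,0,0,0,0,-1],[0,0,0,0,0,0,-1],[0,0,0,0,0,0,-1]]'
```

```text
clock: 20.52
position: [442.3, 332.1, 63.9]
ee_rot: [0.813, -0.582, 0.0, -0.001]
contact_force: [-2.2, 0.6, 6.6]
gripper_width: 21.3
grasp_force: 59.7
clock: 20.9
position: [442.3, 332.2, 63.9]
ee_rot: [0.813, -0.582, 0.0, -0.001]
contact_force: [-1.7, -0.6, 6.1]
gripper_width: 21.5
grasp_force: 59.7
```

```bash
python3 -m handwheel '[[0,0,-0.01,0,0,0,-1],[0,0,-0.03,0,0,0,-1],[0,0,-0.06,0,0,0,-1],[0,0,-0.1,0,0,0,-1],[0,0,-0.13,0,0,0,-1],[0,0,-0.13,0,0,0,-1],[0,0,-0.13,0,0,0,-1]]'; python3 - <<'E'
from h import *
go(579.9,24.1,190,-80.6)
E
```

```text
clock: 21.78
position: [441.1, 331.0, 191.4]
ee_rot: [0.813, -0.583, -0.001, 0.001]
contact_force: [-0.6, -0.3, -1.8]
gripper_width: 21.5
grasp_force: 59.2
t 21.77 pos [441.1 331.  191.4] F [-0.6 -0.3 -1.8] w 21.5 g 59.2 yaw -71.3 q [ 0.94  0.29 -0.23 -0.   -1.05 -0.61]
shift [ 0.3352 -0.0331  0.0015] turn [ 0.0027 -0.001   0.1623]
```

```bash
python3 -m handwheel '[[0.05,-0.005,0,0,0,0.03,-1],[0.1,-0.01,0,0,0,0.06,-1],[0.15,-0.015,0,0,0,0.09,-1],[0.2,-0.02,0,0,0,0.12,-1],[0.25,-0.025,0,0,0,0.15,-1],[0.3,-0.03,0,0,0,0.162,-1],[0.335,-0.033,0,0,0,0.162,-1],[0.335,-0.033,0,0,0,0.162,-1],[0.335,-0.033,0,0,0,0.162,-1],[0.335,-0.033,0,0,0,0.162,-1]]'; python3 - <<'E'
from h import *
im,W=cloud("wrist"); cv2.imwrite("pics/w_ins.png",im)
side,V=cloud("side"); cv2.imwrite("pics/s_ins.png",cv2.resize(side[120:260,200:360],(800,700))[:600])
M=T(read_state()); L=(W-M[:3,3])@M[:3,:3]   # tool-frame cloud: key collar (below the grasp) and what is under it
m=(np.abs(L[...,2])<25)&(np.hypot(L[...,0],L[...,1])<40); print(m.sum())
for n,X,z0,z1,c in(("hub",W,64,72,(580,24)),):
    k=(np.hypot(X[...,0]-580,X[...,1]-24)<40)&(X[...,2]>z0)&(X[...,2]<z1); print(n,k.sum(), cv2.minEnclosingCircle(X[k][:,:2].astype(np.float32)) if k.sum()>9 else "")
k=(np.hypot(V[...,0]-580,V[...,1]-24)<45)&(V[...,2]>100)&(V[...,2]<260)
z=V[k]; 
for a in range(125,215,6):
    q=z[(z[:,2]>=a)&(z[:,2]<a+6)]
    if len(q): print(a,len(q),q[:,:2].min(0).round(0),q[:,:2].max(0).round(0))
go(579.9,24.1,140,-80.6)
E
```

```text
clock: 23.02
position: [580.3, 26.0, 192.2]
ee_rot: [0.763, -0.646, -0.0, 0.0]
contact_force: [0.2, 0.5, -2.2]
gripper_width: 21.5
grasp_force: 59.1
4863
hub 1934 ((580.009033203125, 23.70660972595215), 31.725244522094727)
137 4 [573.  15.] [580.  24.]
143 8 [567.  13.] [583.  24.]
149 20 [565.   7.] [594.  28.]
155 21 [563.   8.] [595.  28.]
161 18 [563.  10.] [594.  26.]
167 13 [564.   9.] [584.  25.]
173 2 [560.  10.] [584.  13.]
179 46 [553.  -4.] [606.  46.]
185 56 [554.  -4.] [606.  42.]
191 23 [564.   4.] [598.  20.]
197 27 [557.   5.] [602.  24.]
203 35 [555.   6.] [605.  30.]
209 34 [555.   5.] [604.  30.]
t 23.12 pos [580.5  26.  192.6] F [ 0.5  0.5 -2.5] w 21.4 g 59.1 yaw -80.5 q [ 0.32  0.34 -0.16 -0.   -1.07 -0.16]
shift [0.0018 0.0009 0.0526] turn [0.0004 0.0001 0.0024]
```

View pics/w_ins.png

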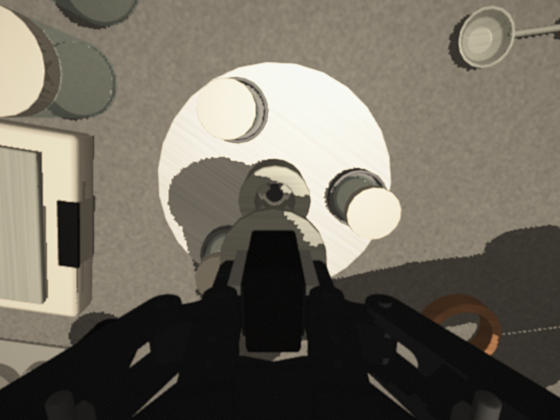

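The wrist view shows both jars in their cups, at (235,107) and (365,205). The gripped key's collar is at (275,230), in front of the hub mouth at (275,190). I check the key's offset in the hand from the collar edge.

```bash
python3 - <<'E'
from h import *
from scipy.optimize import least_squares
s=read_state(); im,W=cloud("wrist"); M=T(s); L=(W-M[:3,3])@M[:3,:3]
m=(L[...,2]>0)&(L[...,2]<14)&(np.hypot(L[...,0],L[...,1])<36)&(L[...,0]>0); P=L[m]; print(len(P),np.percentile(P[:,2],[5,50,95]).round(1),P.min(0).round(1),P.max(0).round(1))
P=P[np.abs(P[:,2]-np.median(P[:,2]))<2.5]
th=np.arctan2(P[:,1],P[:,0]); r=np.hypot(P[:,0],P[:,1]); E=[]
for a in np.deg2rad(np.arange(-60,60,4)):
    k=(th>=a)&(th<a+.07)
    if k.sum()>2: E.append(P[k][np.argmax(r[k]),:2])
E=np.array(E); f=least_squares(lambda c:np.hypot(*(E-c).T)-28,[0,0],loss="soft_l1"); print("collar centre in tool xy",f.x.round(2),"rms",np.sqrt(np.mean(f.fun**2)).round(2))
E
```

```text
2893 [4.  5.2 7. ] [  0. -28.   0.] [28.3 26.9 11.7]
collar centre in tool xy [ 0.05 -0.73] rms 0.18
```

```bash
python3 -m handwheel '[[0.0015,0.0012,0.02,0,0,0,-1],[0.0015,0.0012,0.04,0,0,0,-1],[0.0015,0.0012,0.055,0,0,0,-1],[0.0015,0.0012,0.064,0,0,0,-1],[0.0015,0.0012,0.064,0,0,0,-1],[0.0015,0.0012,0.064,0,0,0,-1]]'; python3 - <<'E'
from h import *
go(579.9,24.1,128,-80.6)
m=0
im,W=cloud("wrist"); k=(np.hypot(W[...,0]-580,W[...,1]-24)<40)&(W[...,2]>66)&(W[...,2]<71); print(k.sum())
go(579.9,24.1,128,-80.6)
E
```

```text
clock: 23.92
position: [580.5, 23.6, 129.5]
ee_rot: [0.763, -0.646, 0.001, -0.001]
contact_force: [0.4, 0.0, -2.5]
gripper_width: 21.3
grasp_force: 59.1
t 23.93 pos [580.5  23.6 129.5] F [ 0.4  0.  -2.5] w 21.3 g 59.1 yaw -80.5 q [ 0.32  0.4  -0.24  0.   -0.93 -0.15]
shift [-0.0006  0.0005  0.0015] turn [-0.0015 -0.0001  0.0012]
2032
t 23.98 pos [580.5  23.6 129.7] F [-0.2  0.2 -2. ] w 21.4 g 59.1 yaw -80.5 q [ 0.32  0.4  -0.24  0.   -0.93 -0.15]
shift [-0.0006  0.0006  0.0016] turn [-0.0017 -0.      0.0011]
```

```bash
python3 -m handwheel '[[-0.0004,0.0005,0.004,0,0,0,-1],[-0.0004,0.0005,0.008,0,0,0,-1],[-0.0004,0.0005,0.012,0,0,0,-1],[-0.0004,0.0005,0.016,0,0,0,-1],[-0.0004,0.0005,0.018,0,0,0,-1],[-0.0004,0.0005,0.018,0,0,0,-1]]'; python3 -m handwheel '[[0,0,0.002,0,0,0,-1],[0,0,0.004,0,0,0,-1],[0,0,0.005,0,0,0,-1],[0,0,0.005,0,0,0,-1]]'; python3 -m handwheel '[[0,0,0.001,0,0,0,-1],[0,0,0.002,0,0,0,-1],[0,0,0.003,0,0,0,-1],[0,0,0.003,0,0,0,-1]]'
```

```text
clock: 24.72
position: [579.3, 23.7, 110.6]
ee_rot: [0.763, -0.646, -0.0, 0.0]
contact_force: [0.5, -0.1, -2.2]
gripper_width: 21.4
grasp_force: 59.1
clock: 25.22
position: [579.3, 23.8, 105.7]
ee_rot: [0.763, -0.646, -0.0, 0.0]
contact_force: [-1.0, 1.3, -1.6]
gripper_width: 21.5
grasp_force: 59.1
clock: 25.72
position: [579.3, 23.7, 102.7]
ee_rot: [0.763, -0.646, -0.0, 0.0]
contact_force: [-0.3, 0.3, -2.4]
gripper_width: 21.4
grasp_force: 59.1
```

```bash
python3 -m handwheel '[[0,0,0.002,0,0,0,-1],[0,0,0.004,0,0,0,-1],[0,0,0.005,0,0,0,-1],[0,0,0.005,0,0,0,-1]]'; python3 -m handwheel '[[0,0,0.002,0,0,0,-1],[0,0,0.004,0,0,0,-1],[0,0,0.006,0,0,0,-1],[0,0,0.007,0,0,0,-1],[0,0,0.007,0,0,0,-1]]';  python3 -m handwheel '[[0,0,0.002,0,0,0,-1],[0,0,0.004,0,0,0,-1],[0,0,0.004,0,0,0,-1]]'
```

```text
clock: 26.22
position: [579.3, 23.7, 97.7]
ee_rot: [0.763, -0.646, -0.0, 0.0]
contact_force: [-0.5, -0.1, -2.3]
gripper_width: 21.7
grasp_force: 59.1
clock: 26.85
position: [579.3, 23.8, 90.7]
ee_rot: [0.763, -0.646, -0.0, 0.0]
contact_force: [0.3, -0.0, -2.3]
gripper_width: 21.5
grasp_force: 59.1
clock: 27.22
position: [579.7, 23.8, 87.4]
ee_rot: [0.763, -0.646, 0.0, -0.0]
contact_force: [-0.9, 0.1, 2.8]
gripper_width: 21.2
grasp_force: 59.8
```

```bash
python3 -m handwheel '[[0,0,0.002,0,0,0,-1],[0,0,0.004,0,0,0,-1],[0,0,0.006,0,0,0,-1],[0,0,0.007,0,0,0,-1],[0,0,0.007,0,0,0,-1]]'; python3 -m handwheel '[[0,0,0.001,0,0,0,-1],[0,0,0.002,0,0,0,-1],[0,0,0.002,0,0,0,-1]]'
```

```text
clock: 27.85
position: [579.7, 23.8, 80.5]
ee_rot: [0.763, -0.646, 0.0, -0.0]
contact_force: [-1.9, 0.6, 7.5]
gripper_width: 21.2
grasp_force: 60.2
clock: 28.22
position: [579.7, 23.8, 79.9]
ee_rot: [0.763, -0.646, 0.001, -0.0]
contact_force: [-4.2, 0.4, 13.8]
gripper_width: 21.4
grasp_force: 61.2
```

```bash
python3 -m handwheel '[[0,0,0.001,0,0,0,-1],[0,0,0.0015,0,0,0,-1],[0,0,0.0015,0,0,0,-1],[0,0,0.0015,0,0,0,-1]]'; python3 - <<'E'
from h import *
im,_=cloud("side"); cv2.imwrite("pics/fin.png",cv2.resize(im[160:260,210:350],(784,560),interpolation=2))
s=read_state(); M=T(s); im,W=cloud("wrist"); L=(W-M[:3,3])@M[:3,:3]
m=(L[...,2]>0)&(L[...,2]<12)&(np.hypot(L[...,0],L[...,1])<27)&(L[...,0]>14); print("collar top z",np.median(W[m][:,2]))
m=(np.hypot(W[...,0]-579.8,W[...,1]-24)>29)&(np.hypot(W[...,0]-579.8,W[...,1]-24)<32)&(W[...,2]>55); print("hub top z",np.median(W[m][:,2]),m.sum())
for x,y in((628,-46),(495,17),(617,100)):
    m=(np.hypot(W[...,0]-x,W[...,1]-y)<20)&(W[...,2]>70)&(W[...,2]<90)
    if m.any(): print(x,y,np.median(W[m],0).round(1))
go(579.7,23.8,80,-80.6)
E
```

```text
clock: 28.72
position: [579.8, 23.8, 79.9]
ee_rot: [0.763, -0.646, 0.001, -0.0]
contact_force: [-7.7, 1.5, 21.2]
gripper_width: 21.6
grasp_force: 62.2
collar top z 74.8524754436483
hub top z 69.57724906973985 2781
628 -46 [628.1 -46.8  80.8]
495 17 [495.2  16.3  80.8]
617 100 [626.4 104.9  80.8]
t 28.82 pos [579.8  23.8  79.9] F [-7.1  1.4 20.8] w 21.5 g 62.2 yaw -80.5 q [ 0.32  0.46 -0.3   0.   -0.81 -0.16]
shift [-0.      0.0001 -0.0001] turn [-0.0017 -0.0008  0.002 ]
```

View pics/fin.png

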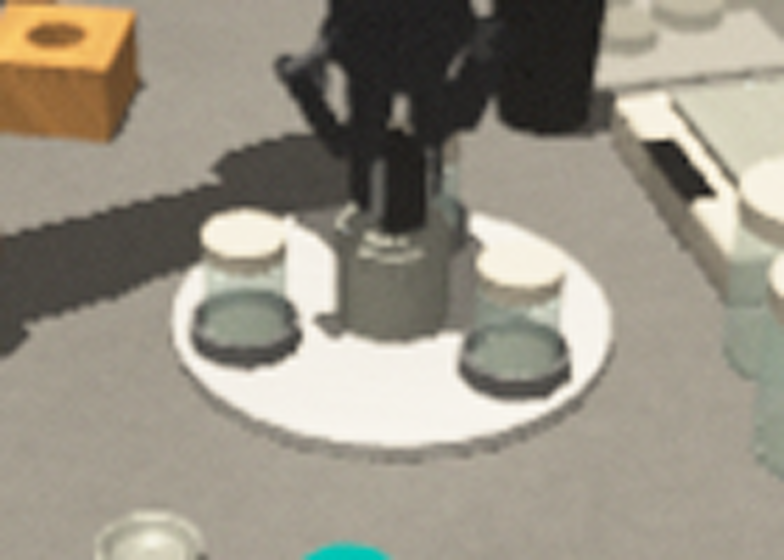

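The side view shows both jars seated in the cups at (245,285) and (515,320). The key's collar is flush on the hub at (390,240): collar top at 74.8 mm, a hard stop, 21 N push held.

```bash
python3 -c "
from bench import job_done
print(job_done())"
```

```text
the job is handed in; nothing more can be done
None
```

I handed the job in at about 29 s on the clock: both jars are set down in the two empty cups, and the key is meshed and held pressed fully home, with its collar flush on the hub.

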